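Lock a gear-housing carrier into its bench receiver

ROBOT

A 6-joint arm with a two-finger parallel gripper is mounted at the origin on a cart in front of the work surface, level with it; the furniture and walls round the work are solid. World frame = base frame: x ahead of the robot, y to its left, z up, the work surface at z = 0. Lengths are in mm, angles in rad, forces in N, time in s.
With the tool pointing down it reaches from about 350 to 875 mm from the base axis. Payload 4.2 kg.
Tool frame: the origin (TCP) lies at the very end of the fingers, on their centre line; the grasp point (between the pads) lies 19 mm behind it; z points along the fingers, y is the line along which they close (so a half turn about z gives the same grasp; the last joint's range is limited). The gripper opens to 85 mm and grips with 20 to 120 N. Pads are 22 mm wide; open, the fingers measure 114 mm over their backs; the gripper's body (76 mm by 85 mm) begins 54 mm behind the grasp point. The pads swing forward as they close: fully open they stand 13 mm farther back than shut.
Start: joints at [-0.85, 0.385, 0.008, 0, -1.194, -0.259], TCP at [278.486, -559.504, 231.312] pointing down, gripper open.
Joint ranges: [-3.14, 3.14], [-1.21, 2.06], [-1.07, 1.41], [-3.16, 2.05], [-2.99, -0.16], [-3.1, 3.1]. Speed limits (rad/s): [2.79, 2.79, 3.14, 3.14, 3.14, 3.14].

INTERFACE

Orientations are given as a unit quaternion [x, y, z, w].
In Python, from bench import read_state, get_image, get_calibration, job_done gives the robot as it stands.
- The arm moves only by the shell command python3 -m creep 'ROWS'. ROWS is a JSON object of lists of equal length, an entry for each row: "translation": the shift along the world's x, y, z in cm, a list of three; "delta_rot": the turn, a rotation vector about the world's x, y, z in degrees, a list of three; "hand": the finger opening in cm, from 0 to 8.54. A call has 1 to 8 rows; each row is the pose to reach, as a shift and turn from the pose commanded when the call began; what a row does not reach only later rows make up. A row lasts 1/8 s, in which the tool goes at most 62.5 mm and 10.7 degrees, less where a joint would pass 70% of its speed; a pose out of reach is approached as far as the arm can. A call with a gripper value outside its range is refused whole. The fingers move at their own pace and stop on an object; the grip force is fixed at half the most. Time passes only in rows, so rows that repeat a pose let the fingers close. It gives the time, the measured TCP pose, the force, the opening and the grip force at its end, in the units of the state.
- read_state(): the state, without advancing time (a new reading comes with each control period).
- get_image(name): name is "scene" or "top" or "wrist"; returns (picture, depth): 420x560x3 uint8, red, green, blue; 420x560 float32, mm along the optical axis (not along the pixel's ray), 0 where there is no reading.
- get_calibration(name): a dict with "intrinsics" (3x3 intrinsics, pixels), "dist" ([k1, k2, p1, p2, k3] as OpenCV has them; the pictures are not rectified), "xyz" and "attitude" of the camera in the world. Camera axes: x right, y down, z forward; pixel columns grow to the right and rows downward; lengths in mm; the calibration is good to about 2 mm. A picture is of the moment at which its call begins: read the wrist's pose just before it. get_calibration takes no time and is no camera call; for the wrist camera it gives the pose at the moment of the call.
- job_done(): hands the job in; it is judged then, once.
The state is a dict: "clock": time; "joints": joint angles; "joint_vel": joint speeds; "joint_efforts": joint torques, N m; "position": TCP position; "ee_rot": TCP orientation; "contact_force": force on the tool from outside, world axes, zero at the start; "wrist_torque": the same for the moment, N m; "gripper_width": finger opening in mm; "grasp_force": force on a finger pad.
Only numpy, scipy, OpenCV 4.12 (cv2) and the standard library are available. Lean on these libraries where they do the work, as an engineer would, in place of code of your own. Each camera call takes 0.05 s, during which the arm holds its last target. There are 200 camera calls.

TASK

Put the aluminium carrier with the gear housing on the receiver's plate, wedge nose first, and slide it between the guides, past the side plunger and against the spring, until it bears on the stop. Keep it pressed steadily but gently against the stop while the slow side plunger springs fully home into the carrier's notch, then let go, so that the carrier stays locked in place. Do not ram the stop, and leave the orange filter, the red box and the tape roll where they are.

Things in the scene. Friction and masses are not known exactly. Their poses are not given: they have to be found in the camera images.
- carrier: Loose aluminium base 110 x 60 x 28 mm, 0.35 to 0.56 kg, with a grey gear housing on top. Origin: centre of its underside; x to the wedge nose, z up. 60 mm wide from x = -55 to +12 mm, then both sides taper to a nose 35 mm wide at x = +55 mm. Each side has a notch, x = -28 to -13.5 mm, 14 mm deep, full height.
- housing (a point): Grip point on the carrier's gear housing, at carrier (-10, 0, 58) mm. The housing is 74 mm long in x, 44 mm wide in y (grip across this, from above), from 28 to 74 mm above the underside; a flange 50 mm wide at its foot up to 34 mm; a shaft stub on top up to 86 mm.
- receiver: Fixed grey fixture. Origin on the counter under the plunger pin, on the slideway's centre line; x = push direction, to the stop; y to the plunger; z up. Plate x -135 to +110, y +-65 mm, top z = 8 mm. Slideway y = +-31.5 mm between guides (tops z = 30 mm) at x = -40 to +75 mm, flared mouth from x = -71 mm. Plunger block at y 43 to 90 mm, top z = 34 mm.
- seat (a point): Where the carrier's origin comes when it bears on the stop: receiver (+20, 0, 8) mm; same axes as the receiver, and the seated carrier's axes agree with them.
- stop: Hard stop: two steel pads 10 mm wide at y = +-12.5 mm, 30 mm tall, on the greased receiver plate. Origin on the plate at the centre of their contact face (receiver x = +75 mm), which looks to -x. A few newtons on it beyond the springs are enough; over 45 N is ramming.
- plunger (a joint): Side plunger's travel in m: 10 mm round pin along the receiver's y at x = 0, 21 mm above the counter, with a black knob. 0 = sprung fully out, 12 mm into the slideway; the carrier's flank holds it at 0.009 to 0.012. Weak spring (3 N), strongly damped: resists fast pushing (20 mm/s is fine), takes about 4 s to come home, enters the notch only with the carrier within 1.5 mm of the stop.
- ejector (a joint): Travel in m of the spring ejector, a 10 mm round rod along x between the stop's pads, 24 mm above the counter. 0 = out, tip 15 mm before the stop; 0.015 = level with the stop. It pushes back with 5 to 10 N, so a carrier let go before the plunger is home slides off the stop.
- orange_filter: Bystander: orange oil filter can, 75 mm diameter, 87 mm tall; origin centre of underside.
- red_box: Bystander: red part box 102 x 56 x 41 mm; origin centre of underside.
- tape_roll: Bystander: roll of brown packing tape lying flat, 105 mm diameter, 48 mm tall; origin centre of underside.

How it is judged:
By the outcome, as a careful person would: the job done as asked, in the order asked, and still so for the second after the job is handed in, with the robot touching nothing.
It also fails if it takes over 64 s, if anything falls off the work surface, if the arm or the gripper's body presses on something with over 40 N, if the wrist force passes 120 N, or if a joint passes its speed limit or range.

## Working session

There is one attempt and no reset: what is moved stays moved. The work goes in short steps, Python scripts to look and compute and a shell command to move; the robot and the scene stay as the last step left them, time stands still between calls to the robot, and variables do not carry over. Pictures are saved under pics/ and viewed, at most 10 in all, crops included, and the job is handed in when it is done.

```bash
ls; mkdir -p pics; cat > h.py <<'E'
import numpy as np, cv2
from bench import *
from scipy.spatial.transform import Rotation as R
def rays(c,uv):
    uv=np.asarray(uv,float).reshape(-1,1,2)
    n=cv2.undistortPoints(uv,np.array(c["intrinsics"]),np.array(c["dist"])).reshape(-1,2)
    return np.c_[n,np.ones(len(n))]
def rot(c):
    a=np.array(c["attitude"],float)
    return a if a.shape==(3,3) else R.from_quat(a).as_matrix()
def onplane(c,uv,z):
    d=rays(c,uv)@rot(c).T; o=np.array(c["xyz"],float)
    return o+d*((z-o[2])/d[:,2])[:,None]
def cloud(c,depth):
    h,w=depth.shape; u,v=np.meshgrid(np.arange(w),np.arange(h))
    d=rays(c,np.stack([u,v],-1).reshape(-1,2)); P=d*depth.reshape(-1,1)
    return (P@rot(c).T+np.array(c["xyz"])).reshape(h,w,3)
E
python3 - <<'E'
from h import *
s=read_state();print(s)
for n in("scene","top"):
    c=get_calibration(n);print(n,c["xyz"],c["attitude"],c["intrinsics"])
    im,d=get_image(n);np.savez(f"pics/{n}0.npz",im=im,d=d)
    cv2.imwrite(f"pics/{n}0.png",cv2.cvtColor(im,cv2.COLOR_RGB2BGR))
E
```

```text
pics
{'clock': 0.0, 'joints': array([-8.50415017e-01,  3.85541250e-01,  6.61537346e-03, -5.01751807e-04,
       -1.19404034e+00, -2.58607098e-01]), 'joint_vel': array([ 1.51349892e-04,  2.25338632e-03,  3.33456350e-05, -5.97084665e-04,
       -8.18678873e-04,  2.59384496e-04]), 'joint_efforts': array([ 6.50306411e-04, -3.92289734e+01,  1.88401204e+01,  4.18607041e+00,
       -4.63710501e-03, -7.36900802e-06]), 'position': array([ 278.20977713, -558.99176853,  230.22635269]), 'ee_rot': array([-2.28750941e-01,  9.73484348e-01,  1.06717828e-03, -3.04321713e-04]), 'contact_force': array([-0.66361753, -0.08844116, -0.01447976]), 'wrist_torque': array([-0.06273842,  0.01136843,  0.01481201]), 'grasp_force': 0.0, 'gripper_width': 85.21212437533978}
scene [-104.29671218  771.45967309  959.04142814] [-0.30353255  0.86026936 -0.38467868  0.14080815] [[414.07426599   0.         282.71015681]
 [  0.         414.07426599 211.08484579]
 [  0.           0.           1.        ]]
top [ 323.13985507   -2.65491172 1303.46667575] [ 0.70811783 -0.70070816  0.06086754 -0.06222819] [[409.16184364   0.         280.74959203]
 [  0.         409.16184364 211.93494578]
 [  0.           0.           1.        ]]
```

View pics/top0.png

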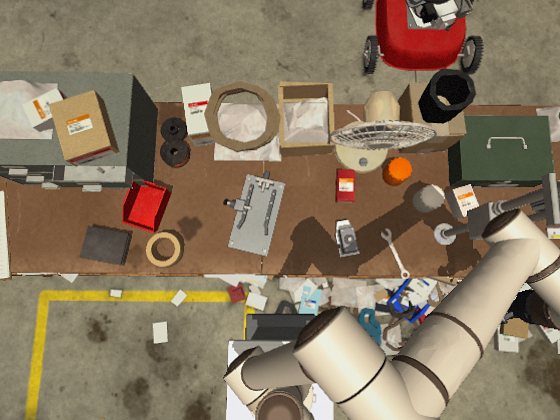

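View pics/scene0.png

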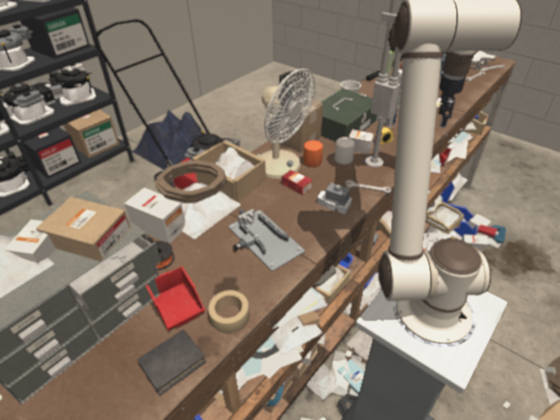

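The top view shows the receiver around (258,213) with its plunger knob at (228,202) and the mouth towards the robot. The carrier is near (346,238), the red box at (345,185), the filter at (398,170) and the fan at (380,130). Next I zoom in and measure.

```bash
python3 - <<'E'
from h import *
f=np.load("pics/top0.npz");im,d=f["im"],f["d"]
a=cv2.resize(im[160:265,220:290],None,fx=5.5,fy=5.5,interpolation=cv2.INTER_CUBIC)
b=cv2.resize(im[160:265,315:385],None,fx=5.5,fy=5.5,interpolation=cv2.INTER_CUBIC)
cv2.imwrite("pics/z0.png",cv2.cvtColor(np.hstack([a,b]),cv2.COLOR_RGB2BGR))
c=get_calibration("top");P=cloud(c,d)
print("table z",np.median(P[235:250,200:225,2]), np.median(P[190:210,300:325,2]))
for n,(v0,v1,u0,u1) in dict(rec=(160,265,215,290),car=(215,262,325,365)).items():
    Q=P[v0:v1,u0:u1].reshape(-1,3); 
    for lo,hi in((4,14),(22,32),(33,45),(65,80),(80,95)):
        m=(Q[:,2]>lo)&(Q[:,2]<hi)
        if m.sum()>5:
            r=cv2.minAreaRect(Q[m,:2].astype(np.float32)); print(n,lo,hi,m.sum(),r, Q[m].mean(0))
E
```

```text
table z -0.7515883640212451 -0.7076868113758792
rec 4 14 2364 ((554.4384765625, 95.8886947631836), (340.58233642578125, 243.5395965576172), 0.6186913847923279) [534.5807181   81.42443679   7.81151636]
rec 22 32 434 ((563.86279296875, 72.108642578125), (170.124267578125, 185.5917205810547), 36.311458587646484) [574.90590582  89.0704218   28.19948835]
rec 33 45 218 ((590.3297119140625, 91.31510925292969), (129.94894409179688, 192.7051239013672), 77.0583724975586) [606.94232164  84.7507994   35.84814004]
car 4 14 75 ((470.37127685546875, -202.91769409179688), (147.10751342773438, 124.4491195678711), 0.5498992800712585) [ 473.9010097  -196.59103636    6.36840339]
car 22 32 180 ((469.8231201171875, -201.0638885498047), (109.61381530761719, 59.30821228027344), 11.879068374633789) [ 476.23857643 -193.87422823   27.80335027]
car 33 45 49 ((458.98162841796875, -197.14724731445312), (86.46330261230469, 46.29586410522461), 20.55851936340332) [ 453.68751027 -189.15011341   36.47689107]
car 65 80 316 ((460.2626037597656, -203.5436553955078), (73.73165893554688, 44.312076568603516), 10.719883918762207) [ 459.39376041 -202.63733753   73.98900434]
car 80 95 44 ((459.3172302246094, -203.6181182861328), (26.087867736816406, 28.302959442138672), 69.80789947509766) [ 459.50067011 -204.12754483   82.70175298]
```

View pics/z0.png

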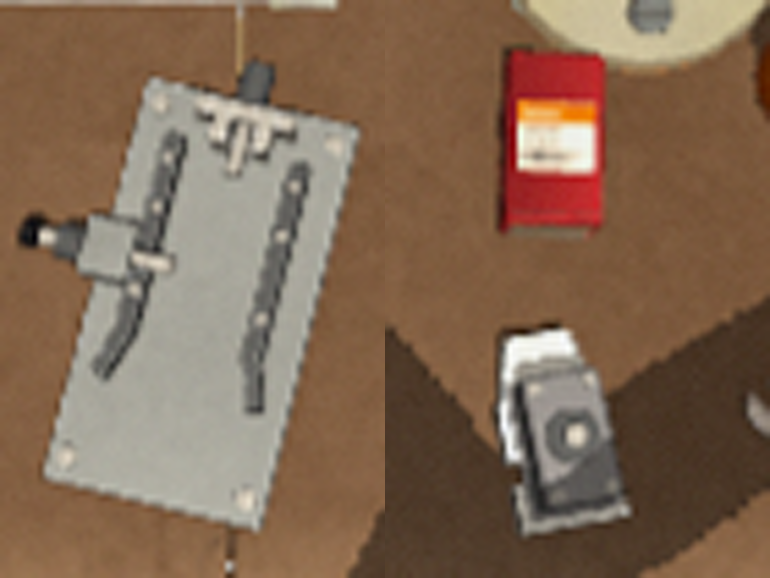

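The crop shows the receiver plate corners at about (247,174), (285,184), (267,256) and (228,246) in full-image pixels. The carrier's nose points up the image (world +x), leaning towards +y. Carrier from depth: origin about (470,-201.5), yaw about 11°.

```bash
python3 - <<'E'
from h import *
f=np.load("pics/top0.npz");im,d=f["im"],f["d"]
c=get_calibration("top");P=cloud(c,d)
def fit(lo,hi,m0):
    m=((P[...,2]>lo)&(P[...,2]<hi)&m0).astype(np.uint8)
    n,l,s,_=cv2.connectedComponentsWithStats(m)
    k=1+s[1:,4].argmax(); Q=P[l==k]
    return s[k],cv2.minAreaRect(Q[:,:2].astype(np.float32))
roi=np.zeros(d.shape,bool);roi[165:262,222:290]=1
print(fit(5,60,roi)); print(fit(5,12,roi))
C=onplane(c,[(247.3,174.2),(285.1,183.6),(266.9,256),(228.2,246.4)],8)[:,:2];print(C)
e=(C[0]+C[1]-C[2]-C[3])/2;print("yaw",np.degrees(np.arctan2(e[1],e[0])),np.linalg.norm(e),"centre",C.mean(0))
u=e/np.linalg.norm(e);print("origin",C.mean(0)+12.5*u,"seat",C.mean(0)+32.5*u)
w=get_calibration("wrist");s=read_state();Rt=R.from_quat(s["ee_rot"]).as_matrix()
print("cam in tool",Rt.T@(np.array(w["xyz"])-s["position"]),Rt.T@rot(w),w["intrinsics"][0][0] if not hasattr(w["intrinsics"],"shape") else w["intrinsics"][0])
E
```

```text
(array([ 223,  171,   62,   86, 2767], dtype=int32), ((556.62109375, 99.05125427246094), (179.04464721679688, 264.69708251953125), 76.82394409179688))
(array([ 228,  174,   57,   83, 1871], dtype=int32), ((544.9505004882812, 78.17506408691406), (133.4776611328125, 251.79672241210938), 77.03218841552734))
[[675.28459699 111.67722322]
 [645.01329558 -12.09699943]
 [409.65875652  43.25418928]
 [438.68747396 166.301613  ]]
yaw -13.117156866935145 242.2978534836339 centre [542.16103076  77.28400652]
origin [554.33488144  74.44721966] seat [573.81304253  69.90836069]
cam in tool [  67.59505638   -1.07342637 -142.73344688] [[ 9.41085338e-04 -9.64479502e-01 -2.64156022e-01]
 [ 9.99999383e-01  7.51746733e-04  8.17851665e-04]
 [-5.90222740e-04 -2.64156629e-01  9.64479615e-01]] [356.95899363   0.         275.97090885]
```

```bash
python3 -m creep '{"translation":[[1,2.5,0],[3,8,0],[5.3,14,0],[7.6,20,0],[9.8,25.5,0],[12,31,0],[14.2,36.8,0],[16.4,42.5,0]],"delta_rot":[[0,0,-2],[0,0,-5],[0,0,-9],[0,0,-13],[0,0,-17],[0,0,-21],[0,0,-24],[0,0,-27]],"hand":[8.54,8.54,8.54,8.54,8.54,8.54,8.54,8.54]}'
python3 -m creep '{"translation":[[2.2,5.7,0],[4.4,11.4,0],[6.4,16.5,0],[7.7,20,0],[8.3,21.4,0],[8.3,21.4,0],[8.3,21.4,0]],"delta_rot":[[0,0,-3],[0,0,-6],[0,0,-9],[0,0,-11.5],[0,0,-12.5],[0,0,-12.5],[0,0,-12.5]],"hand":[8.54,8.54,8.54,8.54,8.54,8.54,8.54]}'
python3 - <<'E'
from h import *
s=read_state();print(s["position"],s["ee_rot"],s["joint_vel"].round(3))
c=get_calibration("wrist");im,d=get_image("wrist")
np.savez("pics/w1.npz",im=im,d=d,xyz=c["xyz"],att=c["attitude"])
cv2.imwrite("pics/w1.png",cv2.cvtColor(im,cv2.COLOR_RGB2BGR))
E
```

```text
clock: 1.1
position: [442.6, -132.5, 231.2]
ee_rot: [0.006, 1.0, 0.0, -0.0]
contact_force: [0.4, 0.6, -0.1]
gripper_width: 85.8
grasp_force: 0.0
clock: 1.98
position: [524.9, 78.4, 231.2]
ee_rot: [0.114, 0.993, -0.0, -0.0]
contact_force: [0.7, -0.8, -0.6]
gripper_width: 85.4
grasp_force: 0.0
[524.9403861   78.43150832 231.19153553] [ 1.13995310e-01  9.93481214e-01 -1.65354519e-04 -3.45839951e-04] [-0.006 -0.005 -0.002 -0.002  0.001 -0.004]
```

View pics/w1.png

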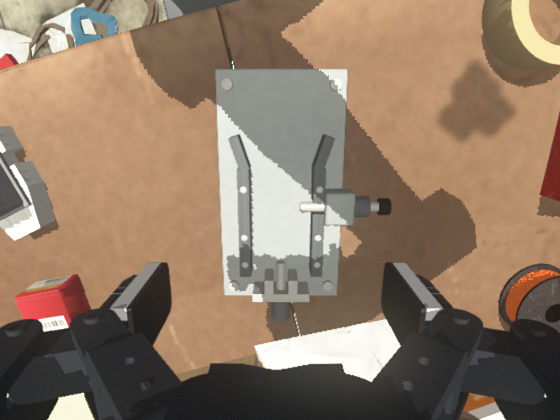

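The wrist view shows the receiver upright: plate corners about (217,70), (348,69), (337,295), (225,295), pin at (313,207), stop pads at y≈290. I refine with guide tops and plate edges.

```bash
python3 - <<'E'
from h import *
f=np.load("pics/w1.npz");im,d=f["im"],f["d"]
c=dict(get_calibration("wrist"));c["xyz"]=f["xyz"];c["attitude"]=f["att"]
P=cloud(c,d)
print("table z",np.median(P[120:180,120:190,2]))
def line(uv,z):   # ray-cast edge pixels on plane z, fit a line
    q=onplane(c,uv,z)[:,:2].astype(np.float32)
    vx,vy,x,y=cv2.fitLine(q,cv2.DIST_HUBER,0,.01,.01).ravel()
    if vx<0:vx,vy=-vx,-vy
    return np.array([vx,vy]),np.array([x,y])
Z=P[...,2]; m=(Z>4)&(Z<45); m[:,:180]=0; m[:,400:]=0
L=[];Rr=[]
for v in list(range(80,190))+list(range(235,262)):
    w=np.where(m[v])[0]
    if len(w)==0:continue
    L.append((w[0]-.5,v))
    if v<180:Rr.append((w[-1]+.5,v))
out=[]
for n,e in(("L",L),("R",Rr)):
    q=onplane(c,e,8)[:,:2]
    vv,p=line(e,8);out.append((vv,p));print(n,np.degrees(np.arctan2(vv[1],vv[0])),p)
B=[];
for u in range(240,330):
    w=np.where(m[:120,u])[0]
    if len(w):B.append((u,w[0]-.5))
qb=onplane(c,B,8)[:,:2];vb,pb=line(B,8);print("back",np.degrees(np.arctan2(vb[1],vb[0])),pb)
g=(Z>24)&(Z<33)
def guide(u0,u1,v0,v1,side):
    e=[]
    for v in range(v0,v1):
        w=np.where(g[v,u0:u1])[0]
        if len(w)>3:e.append((u0+(w[-1]+.5 if side else w[0]-.5),v))
    vv,p=line(e,30);print("guide",len(e),np.degrees(np.arctan2(vv[1],vv[0])),p);return vv,p
G=[guide(225,262,170,260,1),guide(300,328,170,198,0),guide(300,328,218,260,0)]
yaw=np.radians(np.mean([np.degrees(np.arctan2(v[1],v[0])) for v,_ in out+[G[0]]]))
ex=np.array([np.cos(yaw),np.sin(yaw)]);ey=np.array([-ex[1],ex[0]])
print("yaw",np.degrees(yaw))
print("lateral edges",[p@ey for _,p in out],"guides",[p@ey for _,p in G])
yb=np.mean(qb@ex);cy=np.mean([p@ey for _,p in out])
gy=(G[0][1]@ey+G[2][1]@ey)/2
for n,l in(("plate",cy),("guides",gy)):
    o=ex*(yb+135)+ey*l;print(n,"origin",o,"seat",o+20*ex)
# pin axis & stop rows
k=(Z>14)&(Z<27)
pin=P[200:214,300:318].reshape(-1,3);pin=pin[pin[:,2]>18];print("pin x",(pin[:,:2]@ex-yb-135).mean(),"tip y",np.max(pin[:,:2]@ey-gy),np.min(pin[:,:2]@ey-gy),pin[:,2].max())
st=P[265:305,245:320].reshape(-1,3);st=st[(st[:,2]>34)&(st[:,2]<42)];print("stop top x",np.percentile(st[:,:2]@ex-yb-135,[2,50,98]))
E
```

```text
table z -0.21128024228335107
L -12.871401 [492.71646   23.594702]
R -13.505282 [488.90234 156.98741]
back 77.04696 [422.44092 109.44032]
guide 90 -12.718074 [551.2221   43.83545]
guide 28 -14.457623 [532.57935 111.7849 ]
guide 42 -11.527543 [582.5828   99.94236]
yaw -13.031586
lateral edges [np.float32(134.08878), np.float32(263.18604)] guides [np.float32(167.00058), np.float32(228.9963), np.float32(228.73398)]
plate origin [553.23359138  75.84304771] seat [572.71850998  71.33328447]
guides origin [553.05993492  75.09275779] seat [572.54485351  70.58299455]
pin x -1.5985374073877527 tip y 37.89339468516317 20.051002612580845 31.385956953257676
stop top x [74.19121764 91.27952509 98.96565933]
```

```bash
python3 -m creep '{"translation":[[-0.5,-2.2,0],[-1.6,-7,-0.6],[-2.8,-12.5,-1.5],[-4.1,-18,-2.5],[-5.3,-23,-3.5],[-6.1,-26.7,-4],[-6.5,-28.2,-4],[-6.5,-28.2,-4]],"delta_rot":[[0,0,2],[0,0,6],[0,0,11],[0,0,16],[0,0,20],[0,0,23],[0,0,24.4],[0,0,24.4]],"hand":[8.54,8.54,8.54,8.54,8.54,8.54,8.54,8.54]}'
python3 - <<'E'
from h import *
s=read_state();q=s["ee_rot"];cl=(2*np.degrees(np.arctan2(q[1],q[0]))-90)%180;print(s["position"],"closing",cl)
c=get_calibration("wrist");im,d=get_image("wrist")
cv2.imwrite("pics/w2.png",cv2.cvtColor(im,cv2.COLOR_RGB2BGR))
P=cloud(c,d);Z=P[...,2];near=np.hypot(P[...,0]-462,P[...,1]+203)<75
for lo,hi,zz in((70,79,74),(22,31,28)):
    m=((Z>lo)&(Z<hi)&near).astype(np.uint8)
    n,l,st,_=cv2.connectedComponentsWithStats(m);k=1+st[1:,4].argmax()
    v,u=np.where(l==k);q=onplane(c,np.c_[u,v],zz)[:,:2].astype(np.float32)
    print(zz,len(v),st[k],cv2.minAreaRect(q),np.median(Z[l==k]))
m=(Z>80)&(Z<95)&near;print("shaft",P[m].mean(0),m.sum())
E
```

```text
clock: 3.02
position: [459.3, -204.1, 191.4]
ee_rot: [-0.097, 0.995, 0.0, 0.0]
contact_force: [0.4, 0.7, -0.1]
gripper_width: 85.2
grasp_force: 0.0
[ 459.34900548 -204.12179273  191.44894121] closing 101.1385948946415
74 4134 [ 247  149   59   94 4134] ((455.1847839355469, -205.94381713867188), (71.70857238769531, 43.34429168701172), 11.172789573669434) 73.93874156666757
28 696 [242 133  70  32 696] ((424.3260803222656, -211.62892150878906), (26.29791259765625, 59.082481384277344), 11.19023609161377) 28.202908614017446
shaft [ 455.04455161 -205.71421986   82.14173945] 722
```

View pics/w2.png

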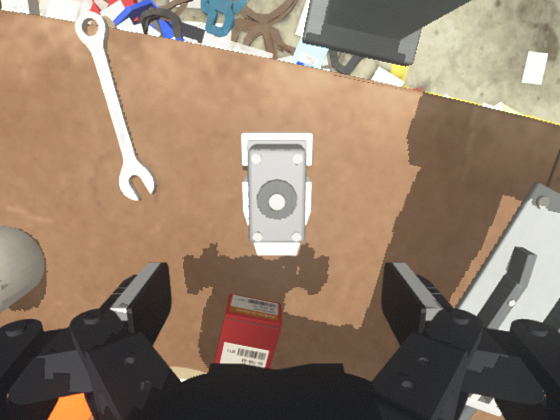

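The picture shows the carrier at (277,190) centred between the fingers, with its nose towards the bottom of the image and the red box clear beyond it. Descend and grip.

```bash
python3 -m creep '{"translation":[[-0.1,0,-2],[-0.2,-0.1,-5.5],[-0.2,-0.1,-9.5],[-0.3,-0.1,-12.5],[-0.3,-0.1,-14.5],[-0.3,-0.1,-15.2],[-0.3,-0.1,-15.2],[-0.3,-0.1,-15.2]],"delta_rot":[[0,0,0],[0,0,0],[0,0,0],[0,0,0],[0,0,0],[0,0,0],[0,0,0],[0,0,0]],"hand":[8.54,8.54,8.54,8.54,8.54,8.54,8.54,7]}'
python3 -m creep '{"translation":[[0,0,0],[0,0,0],[0,0,0],[0,0,0],[0,0,0],[0,0,0]],"delta_rot":[[0,0,0],[0,0,0],[0,0,0],[0,0,0],[0,0,0],[0,0,0]],"hand":[5.5,4.6,4,4,4,4]}'
```

```text
clock: 4.08
position: [458.3, -203.5, 40.3]
ee_rot: [-0.099, 0.995, -0.0, 0.001]
contact_force: [-0.2, -0.5, 0.1]
gripper_width: 70.6
grasp_force: 0.0
clock: 4.82
position: [457.8, -203.7, 40.0]
ee_rot: [-0.099, 0.995, -0.0, 0.0]
contact_force: [-0.5, -0.5, 6.3]
gripper_width: 43.6
grasp_force: 61.2
```

Gripped at 43.6 mm. Lift, and measure the carrier in the hand.

```bash
python3 -m creep '{"translation":[[0,0,0.6],[0,0,2.2],[0,0,4.5],[0,0,6.5],[0,0,7.6],[0,0,8],[0,0,8],[0,0,8]],"delta_rot":[[0,0,0],[0,0,0],[0,0,0],[0,0,0],[0,0,0],[0,0,0],[0,0,0],[0,0,0]],"hand":[4,4,4,4,4,4,4,4]}'
cat > inhand.py <<'E'
from h import *
s=read_state();p=s["position"];q=s["ee_rot"];cl=(2*np.degrees(np.arctan2(q[1],q[0]))-90)%180
c=get_calibration("wrist");im,d=get_image("wrist");np.savez("pics/wh.npz",im=im,d=d)
cv2.imwrite("pics/w3.png",cv2.cvtColor(im,cv2.COLOR_RGB2BGR))
print(p,"closing",cl,"Fz",s["contact_force"])
P=cloud(c,d)-p; a=np.radians(cl-90);ex=np.array([np.cos(a),np.sin(a)]);ey=np.array([-ex[1],ex[0]])
L=np.stack([P[...,:2]@ex,P[...,:2]@ey,P[...,2]],-1)   # carrier-aligned, relative to TCP
near=(abs(L[...,0])<80)&(abs(L[...,1])<45)
for lo,hi,n in((30,38,"housing top"),(-18,-6,"base top"),(39,52,"shaft")):
    m=((L[...,2]>lo)&(L[...,2]<hi)&near).astype(np.uint8)
    k_,l,st,_=cv2.connectedComponentsWithStats(m);k=1+st[1:,4].argmax();Q=L[l==k]
    print(n,len(Q),"zmed",np.median(Q[:,2]),cv2.minAreaRect(Q[:,:2].astype(np.float32)),"x range",np.percentile(Q[:,0],[.5,99.5]),"y",np.percentile(Q[:,1],[.5,99.5]))
E
python3 inhand.py
```

```text
clock: 5.82
position: [456.9, -203.4, 118.5]
ee_rot: [-0.099, 0.995, 0.0, -0.001]
contact_force: [0.3, 0.4, -4.6]
gripper_width: 43.2
grasp_force: 61.8
[ 456.87257175 -203.37624196  118.46838746] closing 101.34473480315373 Fz [ 0.34294731  0.44719174 -4.57010553]
housing top 15824 zmed 33.96395459201965 ((-7.914148330688477, 2.308107376098633), (63.56436538696289, 63.48365020751953), 89.84271240234375) x range [-39.31239994  21.98105029] y [-26.92810691  26.03834702]
base top 2907 zmed -11.712652455834657 ((-36.53535461425781, -1.0086631774902344), (22.649181365966797, 60.130123138427734), 0.7973718643188477) x range [-47.61217572 -27.13997847] y [-30.61282436  28.62392175]
shaft 5412 zmed 40.29549729100354 ((-2.436774730682373, -1.0635509490966797), (29.776630401611328, 29.22034454345703), 28.184045791625977) x range [-16.83918445  11.66670394] y [-14.94325321  12.95359707]
```

View pics/w3.png

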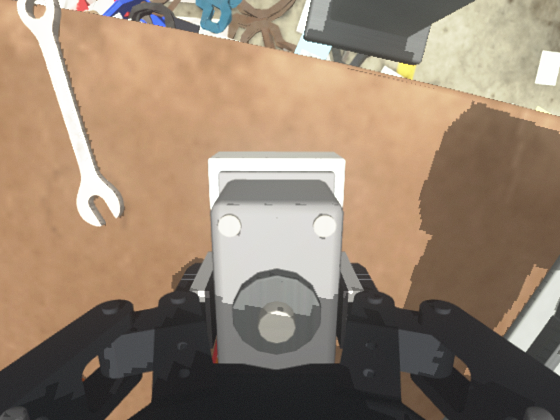

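The view shows the carrier held square between the pads, with its base rear edge at v≈155 and shaft at (277,325). Carrier origin is about 7.4 mm ahead of the TCP and the underside 39.7 mm below it. Transport to the mouth.

```bash
python3 -m creep '{"translation":[[0.1,2,0],[0.4,7,0],[0.7,12.7,0],[1,18.5,0],[1.3,24,0],[1.6,28,0],[1.7,29.8,0],[1.7,29.8,0]],"delta_rot":[[0,0,-2],[0,0,-6],[0,0,-11],[0,0,-16],[0,0,-20],[0,0,-23.5],[0,0,-24.6],[0,0,-24.6]],"hand":[4,4,4,4,4,4,4,4]}'
python3 -m creep '{"translation":[[0,0,-0.8],[0,0,-2.3],[0,0,-4],[0,0,-5.4],[0,0,-6.2],[0,0,-6.5],[0,0,-6.5]],"delta_rot":[[0,0,0],[0,0,0],[0,0,0],[0,0,0],[0,0,0],[0,0,0],[0,0,0]],"hand":[4,4,4,4,4,4,4]}'
python3 - <<'E'
from h import *
s=read_state();print(s["position"],s["ee_rot"])
for n in("scene","top"):
    im,d=get_image(n);np.savez(f"pics/{n}4.npz",im=im,d=d)
    cr=im[190:280,210:330] if n=="scene" else im[160:265,205:325]
    cv2.imwrite(f"pics/{n}4.png",cv2.cvtColor(cv2.resize(cr,None,fx=5.5,fy=5.5,interpolation=cv2.INTER_CUBIC),cv2.COLOR_RGB2BGR))
E
```

```text
clock: 6.88
position: [474.5, 95.7, 118.9]
ee_rot: [0.114, 0.993, -0.0, -0.0]
contact_force: [0.1, -0.1, -4.5]
gripper_width: 43.0
grasp_force: 62.7
clock: 7.75
position: [474.7, 94.5, 54.4]
ee_rot: [0.115, 0.993, 0.0, 0.0]
contact_force: [-0.6, 0.2, -4.7]
gripper_width: 43.1
grasp_force: 62.7
[474.69525807  94.50748523  54.40868938] [1.15274388e-01 9.93333675e-01 5.34687329e-05 1.48344654e-04]
```

View pics/scene4.png

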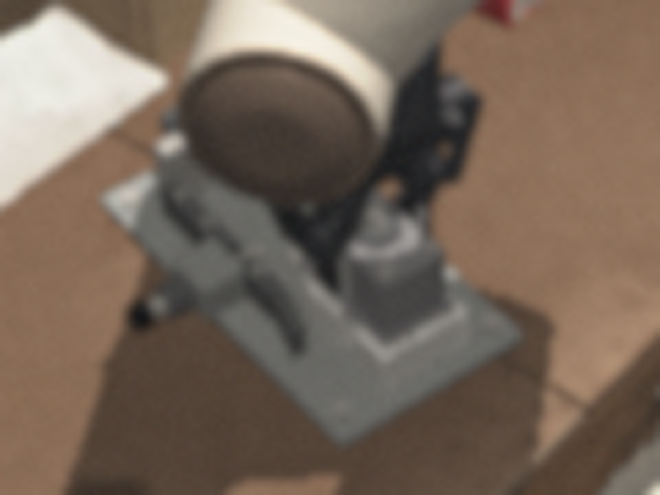

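The scene crop shows the carrier over the plate's rear end, its base top rear edge from (390,360) to (465,305). I check the lateral fit numerically in one camera.

```bash
python3 - <<'E'
from h import *
a=np.radians(-13.03);ex=np.array([np.cos(a),np.sin(a)]);ey=np.array([-ex[1],ex[0]])
s=read_state();print("TCP rec-lateral",s["position"][:2]@ey,"x",s["position"][:2]@ex)
for n in("scene","top"):
    f=np.load(f"pics/{n}4.npz");c=get_calibration(n);P=cloud(c,f["d"]);f0=np.load(f"pics/{n}0.npz");P0=cloud(c,f0["d"])
    X=P[...,:2]@ex;Y=P[...,:2]@ey;Z=P[...,2];X0=P0[...,:2]@ex;Y0=P0[...,:2]@ey;Z0=P0[...,2]
    near=(X0>380)&(X0<650)&(Y0>110)&(Y0<290)
    m=near&(Z0>5)&(Z0<12);m=cv2.morphologyEx(m.astype(np.uint8),cv2.MORPH_OPEN,np.ones((3,3)))>0
    r=m&(X0>400)&(X0<440); print(n,"plate Y",np.percentile(Y0[r],[1,99]),"X",np.percentile(X0[m],[1,99]))
    g=near&(Z0>25)&(Z0<33)&(X0>500)&(X0<590)
    for lo,hi in((150,200),(200,245)):
        q=g&(Y0>lo)&(Y0<hi)&~((X0>510)&(X0<540)&(Y0>200)); print("  guide Y",np.percentile(Y0[q],[3,50,97]) if q.sum()>5 else None,q.sum())
    for lo,hi,t in((38,47,"base"),(82,93,"housing"),(93,103,"shaft")):
        q=(abs(X-440)<75)&(abs(Y-200)<50)&(Z>lo)&(Z<hi)
        if q.sum()>5: print("  ",t,q.sum(),"Y",np.percentile(Y[q],[2,98]),"X",np.percentile(X[q],[1,99]))
E
```

```text
TCP rec-lateral 199.3444672593308 x 441.28817280068
scene plate Y [161.35888101 257.48635601] X [394.77215   614.7342748]
  guide Y [158.20504716 164.84746994 171.05110312] 75
  guide Y [203.08638024 239.19098873 244.13290749] 47
   base 115 Y [174.85411834 232.03999485] X [392.28269334 488.7849593 ]
   housing 182 Y [176.30759991 234.65851998] X [402.03819549 461.75691262]
   shaft 60 Y [157.75187415 240.18383165] X [426.12693216 453.73573405]
top plate Y [137.8128794  261.73722394] X [398.16286186 632.46472715]
  guide Y [157.57480398 163.44269645 168.96797795] 97
  guide Y [232.03238968 237.8974665  243.59859592] 62
   base 72 Y [171.06078192 229.23797813] X [398.40151109 502.27565267]
   housing 67 Y [178.75193806 219.90135889] X [406.67490358 433.5946918 ]
```

Laterally centred within about 1 mm in both views. Lower onto the plate.

```bash
python3 -m creep '{"translation":[[0,0,-0.2],[0,0,-0.4],[0,0,-0.5],[0,0,-0.6],[0,0,-0.65],[0,0,-0.65]],"delta_rot":[[0,0,0],[0,0,0],[0,0,0],[0,0,0],[0,0,0],[0,0,0]],"hand":[4,4,4,4,4,4]}'
```

```text
clock: 8.6
position: [474.5, 94.5, 48.1]
ee_rot: [0.115, 0.993, 0.0, 0.0]
contact_force: [-1.6, 0.2, -1.1]
gripper_width: 43.2
grasp_force: 63.1
```

```bash
python3 -m creep '{"translation":[[0.29,-0.07,0],[0.58,-0.14,0],[0.88,-0.2,0],[1.17,-0.27,0],[1.46,-0.34,0],[1.75,-0.41,0],[2.05,-0.47,0],[2.34,-0.54,0]],"delta_rot":[[0,0,0],[0,0,0],[0,0,0],[0,0,0],[0,0,0],[0,0,0],[0,0,0],[0,0,0]],"hand":[4,4,4,4,4,4,4,4]}'
```

```text
clock: 9.6
position: [498.1, 89.1, 48.0]
ee_rot: [0.115, 0.993, 0.0, 0.0]
contact_force: [-3.9, -0.3, 6.1]
gripper_width: 43.3
grasp_force: 64.0
```

```bash
python3 -m creep '{"translation":[[0.29,-0.07,0],[0.58,-0.14,0],[0.88,-0.2,0],[1.17,-0.27,0],[1.46,-0.34,0],[1.75,-0.41,0],[2.05,-0.47,0],[2.34,-0.54,0]],"delta_rot":[[0,0,0],[0,0,0],[0,0,0],[0,0,0],[0,0,0],[0,0,0],[0,0,0],[0,0,0]],"hand":[4,4,4,4,4,4,4,4]}'
```

```text
clock: 10.6
position: [517.1, 84.0, 48.3]
ee_rot: [0.116, 0.993, -0.001, -0.004]
contact_force: [-18.5, 7.9, 18.1]
gripper_width: 43.1
grasp_force: 65.4
```

Resistance rising to about 20 N; hold and look at the load before going on.

```bash
python3 -m creep '{"translation":[[0,0,0.05],[0,0,0.1]],"delta_rot":[[0,0,0],[0,0,0]],"hand":[4,4]}'
python3 - <<'E'
from h import *
s=read_state();a=np.radians(-13.03);ex=np.array([np.cos(a),np.sin(a),0]);ey=np.array([-ex[1],ex[0],0])
print("F",s["contact_force"]@ex,s["contact_force"]@ey,"M",s["wrist_torque"]@ex,s["wrist_torque"]@ey,s["wrist_torque"][2],"tool z",R.from_quat(s["ee_rot"]).as_matrix()[:,2],"closing",(2*np.degrees(np.arctan2(s["ee_rot"][1],s["ee_rot"][0]))-90))
print("pos",s["position"]@ex,s["position"]@ey)
im,d=get_image("top");c=get_calibration("top")
np.savez("pics/top5.npz",im=im,d=d)
f0=np.load("pics/top0.npz")
t=cv2.resize(np.hstack([im[160:265,215:290],f0["im"][160:265,215:290]]),None,fx=5.2,fy=5.2,interpolation=cv2.INTER_CUBIC)
cv2.imwrite("pics/top5.png",cv2.cvtColor(t,cv2.COLOR_RGB2BGR))
E
```

```text
clock: 10.85
position: [518.7, 83.8, 48.4]
ee_rot: [0.116, 0.993, -0.0, -0.002]
contact_force: [-7.5, 4.3, 3.6]
gripper_width: 42.7
grasp_force: 63.7
F -8.300864369790691 2.4854113891872593 M 0.8715938298563847 2.345703638442254 -0.14793010505263654 tool z [-4.89840714e-03 -1.75713328e-04 -9.99987987e-01] closing 76.65520138751958
pos 486.4445549120291 198.5615923828184
```

View pics/top5.png

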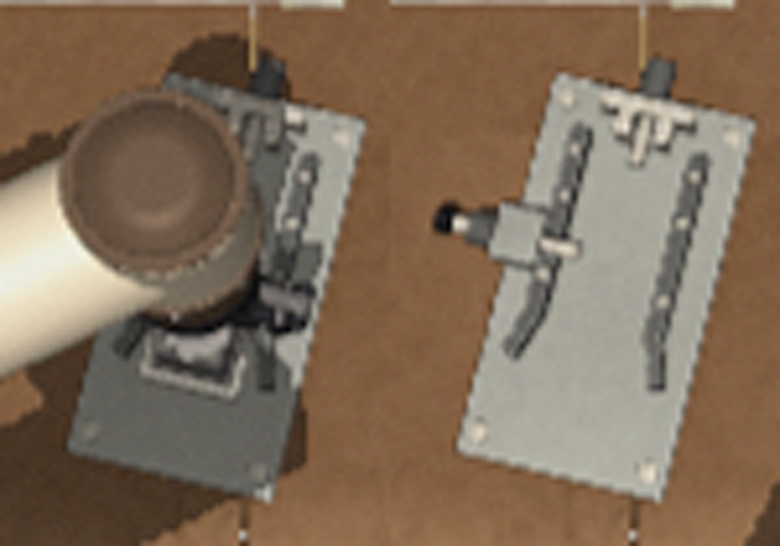

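The top crop shows the carrier entered straight between the guides with its nose past the pin. The load drops at rest (20 → 8 N), so it is mainly plunger damping, and I go slower.

```bash
python3 -m creep '{"translation":[[0.1,-0.02,0.02],[0.22,-0.05,0.02],[0.34,-0.08,0.02],[0.46,-0.1,0.02],[0.58,-0.13,0.02],[0.7,-0.16,0.02],[0.82,-0.19,0.02],[0.94,-0.22,0.02]],"delta_rot":[[0,0,0],[0,0,0],[0,0,0],[0,0,0],[0,0,0],[0,0,0],[0,0,0],[0,0,0]],"hand":[4,4,4,4,4,4,4,4]}'
```

```text
clock: 11.9
position: [527.7, 81.4, 48.4]
ee_rot: [0.116, 0.993, -0.001, -0.003]
contact_force: [-10.9, 4.7, 7.0]
gripper_width: 43.1
grasp_force: 64.1
```

```bash
python3 -m creep '{"translation":[[0.12,-0.03,0],[0.24,-0.05,0],[0.36,-0.08,0],[0.48,-0.11,0],[0.6,-0.14,0],[0.72,-0.17,0],[0.84,-0.19,0],[0.96,-0.22,0]],"delta_rot":[[0,0,0],[0,0,0],[0,0,0],[0,0,0],[0,0,0],[0,0,0],[0,0,0],[0,0,0]],"hand":[4,4,4,4,4,4,4,4]}'
```

```text
clock: 12.9
position: [539.1, 79.0, 48.3]
ee_rot: [0.116, 0.993, -0.0, -0.001]
contact_force: [-4.1, 1.6, -0.0]
gripper_width: 43.0
grasp_force: 63.3
```

```bash
python3 -m creep '{"translation":[[0.17,-0.04,0],[0.34,-0.08,0],[0.51,-0.12,0],[0.68,-0.16,0],[0.85,-0.2,0],[1.02,-0.24,0],[1.19,-0.28,0],[1.36,-0.31,0]],"delta_rot":[[0,0,0],[0,0,0],[0,0,0],[0,0,0],[0,0,0],[0,0,0],[0,0,0],[0,0,0]],"hand":[4,4,4,4,4,4,4,4]}'
```

```text
clock: 13.9
position: [551.7, 76.1, 48.6]
ee_rot: [0.116, 0.993, -0.001, -0.002]
contact_force: [-7.9, 2.0, -0.6]
gripper_width: 43.3
grasp_force: 63.0
```

```bash
python3 -m creep '{"translation":[[0.1,-0.02,0],[0.19,-0.04,0],[0.29,-0.07,0],[0.39,-0.09,0],[0.49,-0.11,0],[0.58,-0.14,0],[0.58,-0.14,0],[0.58,-0.14,0]],"delta_rot":[[0,0,0],[0,0,0],[0,0,0],[0,0,0],[0,0,0],[0,0,0],[0,0,0],[0,0,0]],"hand":[4,4,4,4,4,4,4,4]}'
```

```text
clock: 14.9
position: [556.8, 74.9, 48.7]
ee_rot: [0.116, 0.993, -0.001, -0.003]
contact_force: [-8.4, 3.1, 0.3]
gripper_width: 43.3
grasp_force: 63.3
```

```bash
python3 -m creep '{"translation":[[0.1,-0.02,0],[0.19,-0.04,0],[0.29,-0.07,0],[0.39,-0.09,0],[0.49,-0.11,0],[0.58,-0.14,0],[0.68,-0.16,0],[0.68,-0.16,0]],"delta_rot":[[0,0,0],[0,0,0],[0,0,0],[0,0,0],[0,0,0],[0,0,0],[0,0,0],[0,0,0]],"hand":[4,4,4,4,4,4,4,4]}'
```

```text
clock: 15.9
position: [563.4, 73.3, 48.6]
ee_rot: [0.115, 0.993, -0.001, -0.003]
contact_force: [-9.6, 3.4, 0.8]
gripper_width: 43.4
grasp_force: 63.3
```

```bash
python3 -m creep '{"translation":[[0.06,-0.01,0],[0.12,-0.03,0],[0.18,-0.04,0],[0.24,-0.06,0],[0.29,-0.07,0],[0.29,-0.07,0]],"delta_rot":[[0,0,0],[0,0,0],[0,0,0],[0,0,0],[0,0,0],[0,0,0]],"hand":[4,4,4,4,4,4]}'
```

```text
clock: 16.65
position: [564.7, 72.9, 48.8]
ee_rot: [0.115, 0.993, -0.001, -0.005]
contact_force: [-15.6, 5.5, 4.7]
gripper_width: 43.3
grasp_force: 63.9
```

```bash
python3 -m creep '{"translation":[[0.06,-0.01,0],[0.12,-0.03,0],[0.18,-0.04,0],[0.24,-0.06,0],[0.24,-0.06,0]],"delta_rot":[[0,0,0],[0,0,0],[0,0,0],[0,0,0],[0,0,0]],"hand":[4,4,4,4,4]}'
```

```text
clock: 17.27
position: [564.8, 72.7, 48.9]
ee_rot: [0.115, 0.993, -0.001, -0.007]
contact_force: [-21.3, 9.7, 10.2]
gripper_width: 43.0
grasp_force: 64.6
```

Position no longer advances while force rises to about 23 N, so the carrier is on the stop. Ease off about 1 mm of command and hold for the plunger.

```bash
python3 -m creep '{"translation":[[-0.05,0.01,0],[-0.1,0.02,0],[-0.1,0.02,0],[-0.1,0.02,0],[-0.1,0.02,0],[-0.1,0.02,0],[-0.1,0.02,0],[-0.1,0.02,0]],"delta_rot":[[0,0,0],[0,0,0],[0,0,0],[0,0,0],[0,0,0],[0,0,0],[0,0,0],[0,0,0]],"hand":[4,4,4,4,4,4,4,4]}'
cat > pl.py <<'E'
from h import *
import sys
a=np.radians(-13.03);ex=np.array([np.cos(a),np.sin(a),0]);ey=np.array([-ex[1],ex[0],0])
s=read_state();print("pos",s["position"]@ex,s["position"]@ey,"F",s["contact_force"]@ex,s["contact_force"]@ey,s["contact_force"][2])
for n in("top","scene"):
    c=get_calibration(n);im,d=get_image(n);np.savez(f"pics/{n}_{sys.argv[1]}.npz",im=im,d=d)
    for tag,I,D in(("start",*[np.load(f"pics/{n}0.npz")[k] for k in("im","d")]),("now",im,d)):
        P=cloud(c,D);X=P@ex-521.7;Y=P@ey-199
        m=(abs(X)<20)&(Y>75)&(Y<150)&(I.max(2)<60)&(P[...,2]>8)&(P[...,2]<40)
        print(n,tag,"knob px",m.sum(),"Y",np.percentile(Y[m],[10,50,90]).round(1) if m.sum() else None)
E
python3 pl.py a
```

```text
clock: 18.27
position: [564.8, 72.8, 48.9]
ee_rot: [0.115, 0.993, -0.001, -0.006]
contact_force: [-18.2, 8.1, 7.2]
gripper_width: 43.4
grasp_force: 64.1
pos 533.8383618970358 198.28269430215337 F -19.54314533155728 3.821260760381624 7.230707409719796
top start knob px 16 Y [101.2 104.8 108.7]
top now knob px 3 Y [78.4 80.2 83.6]
scene start knob px 12 Y [107.2 110.4 113.7]
scene now knob px 24 Y [ 87.5 110.3 115.3]
```

```bash
for i in 1; do python3 -m creep '{"translation":[[0,0,0],[0,0,0],[0,0,0],[0,0,0],[0,0,0],[0,0,0],[0,0,0],[0,0,0]],"delta_rot":[[0,0,0],[0,0,0],[0,0,0],[0,0,0],[0,0,0],[0,0,0],[0,0,0],[0,0,0]],"hand":[4,4,4,4,4,4,4,4]}'; python3 -m creep '{"translation":[[0,0,0],[0,0,0],[0,0,0],[0,0,0],[0,0,0],[0,0,0],[0,0,0],[0,0,0]],"delta_rot":[[0,0,0],[0,0,0],[0,0,0],[0,0,0],[0,0,0],[0,0,0],[0,0,0],[0,0,0]],"hand":[4,4,4,4,4,4,4,4]}'; python3 -m creep '{"translation":[[0,0,0],[0,0,0],[0,0,0],[0,0,0],[0,0,0],[0,0,0],[0,0,0],[0,0,0]],"delta_rot":[[0,0,0],[0,0,0],[0,0,0],[0,0,0],[0,0,0],[0,0,0],[0,0,0],[0,0,0]],"hand":[4,4,4,4,4,4,4,4]}';python3 -m creep '{"translation":[[0,0,0],[0,0,0],[0,0,0],[0,0,0],[0,0,0],[0,0,0],[0,0,0],[0,0,0]],"delta_rot":[[0,0,0],[0,0,0],[0,0,0],[0,0,0],[0,0,0],[0,0,0],[0,0,0],[0,0,0]],"hand":[4,4,4,4,4,4,4,4]}'; done | grep -A3 clock | tail -6
python3 pl.py b
python3 - <<'E'
from h import *
I=[np.load(f"pics/scene_{k}.npz")["im"][205:270,215:285] for k in"ab"]
cv2.imwrite("pics/s6.png",cv2.cvtColor(cv2.resize(np.hstack([np.load("pics/scene0.npz")["im"][205:270,215:285]]+I),None,fx=3.8,fy=5,interpolation=cv2.INTER_CUBIC),cv2.COLOR_RGB2BGR))
E
```

```text
contact_force: [-18.6, 7.9, 7.7]
--
clock: 22.38
position: [564.8, 72.8, 48.9]
ee_rot: [0.115, 0.993, -0.001, -0.006]
contact_force: [-18.3, 8.9, 7.9]
pos 533.8439744736535 198.22601922331842 F -19.797711858576633 4.532032713627496 7.948079817305158
top start knob px 16 Y [101.2 104.8 108.7]
top now knob px 3 Y [78.4 81.3 83.3]
scene start knob px 12 Y [107.2 110.4 113.7]
scene now knob px 23 Y [ 87.8 108.9 113.8]
```

View pics/s6.png

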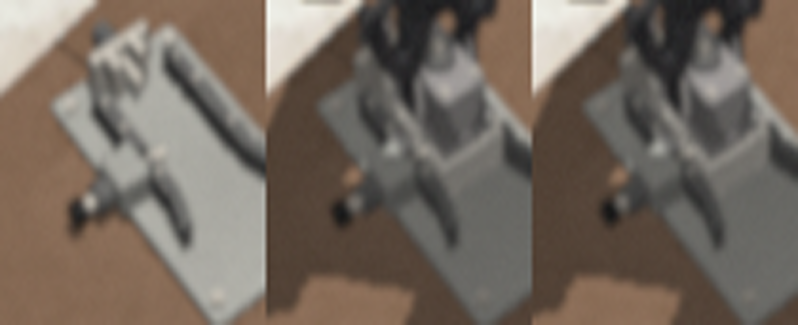

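The panels (start, seated, now) show the knob at nearly the same place in each: (77,213), (76,211) and (77,210). I check sub-pixel.

```bash
python3 - <<'E'
from h import *
c=get_calibration("scene")
a=np.radians(-13.03);ex=np.array([np.cos(a),np.sin(a)]);ey=np.array([-ex[1],ex[0]])
for k in("0","4","_a","_b"):
    im=np.load(f"pics/scene{k}.npz")["im"][238:258,226:246].astype(float).mean(2)
    w=np.clip(45-im,0,None);v,u=np.mgrid[238:258,226:246]
    uv=((w*u).sum()/w.sum(),(w*v).sum()/w.sum());p=onplane(c,[uv],21)[0]
    print(k,np.round(uv,2),w.sum().round(),"Y",p[:2]@ey-199,"X",p[:2]@ex-521.7)
E
```

```text
0 [235.22 248.15] 33.0 Y 109.43363770191968 X -4.335830612821155
4 [235.13 247.32] 148.0 Y 107.7116786601257 X -1.1721767470478426
_a [234.27 247.46] 159.0 Y 110.13545853174293 X -0.011491742596035692
_b [234.99 247.11] 150.0 Y 107.57716851635683 X -0.17101632580465775
```

At full extension in the same shadow (picture 4) the knob read Y = 107.7. It read 110.1 just after seating and reads 107.6 now, so the plunger is home. Hold a second, ease off and open.

```bash
python3 -m creep '{"translation":[[0,0,0],[0,0,0],[0,0,0],[0,0,0],[0,0,0],[0,0,0],[0,0,0],[0,0,0]],"delta_rot":[[0,0,0],[0,0,0],[0,0,0],[0,0,0],[0,0,0],[0,0,0],[0,0,0],[0,0,0]],"hand":[4,4,4,4,4,4,4,4]}'
python3 -m creep '{"translation":[[-0.05,0.01,0],[-0.1,0.02,0],[-0.1,0.02,0],[-0.1,0.02,0],[-0.1,0.02,0],[-0.1,0.02,0],[-0.1,0.02,0],[-0.1,0.02,0]],"delta_rot":[[0,0,0],[0,0,0],[0,0,0],[0,0,0],[0,0,0],[0,0,0],[0,0,0],[0,0,0]],"hand":[4,4,4,4.6,5.5,6.5,7.5,7.5]}'
python3 -m creep '{"translation":[[0,0,0],[0,0,0],[0,0,0.5],[0,0,2],[0,0,5],[0,0,9],[0,0,12],[0,0,12]],"delta_rot":[[0,0,0],[0,0,0],[0,0,0],[0,0,0],[0,0,0],[0,0,0],[0,0,0],[0,0,0]],"hand":[7.8,7.8,7.8,7.8,7.8,7.8,7.8,7.8]}'
```

```text
clock: 23.48
position: [564.8, 72.8, 48.9]
ee_rot: [0.115, 0.993, -0.001, -0.006]
contact_force: [-18.4, 7.5, 8.4]
gripper_width: 43.3
grasp_force: 64.1
clock: 24.48
position: [570.2, 72.3, 49.1]
ee_rot: [0.115, 0.993, 0.0, 0.0]
contact_force: [-0.5, 0.1, 0.5]
gripper_width: 75.5
grasp_force: 0.0
clock: 25.48
position: [571.6, 72.9, 173.3]
ee_rot: [0.115, 0.993, 0.002, 0.004]
contact_force: [0.1, -0.0, -0.5]
gripper_width: 78.0
grasp_force: 0.0
```

Released cleanly; look from above with the wrist camera to check the lock.

```bash
python3 -m creep '{"translation":[[-1,0,1],[-2.5,0,3],[-3.5,0,5],[-4,0,6],[-4,0,6],[-4,0,6]],"delta_rot":[[0,0,0],[0,0,0],[0,0,0],[0,0,0],[0,0,0],[0,0,0]],"hand":[8,8,8,8,8,8]}'
python3 - <<'E'
from h import *
c=get_calibration("wrist");im,d=get_image("wrist")
P=cloud(c,d);a=np.radians(-13.03);ex=np.array([np.cos(a),np.sin(a)]);ey=np.array([-ex[1],ex[0]])
X=P[...,:2]@ex-521.7;Y=P[...,:2]@ey-198.3;Z=P[...,2]
m=(Z>78)&(Z<86)&(abs(X)<80)&(abs(Y)<60);print("housing X",np.percentile(X[m],[1,99]),"-> seat expects -27..47","Y",np.percentile(Y[m],[1,99]))
b=(Z>31)&(Z<40)&(X>-60)&(X<-28)&(abs(Y)<35);print("base rear X",np.percentile(X[b],1),"expects -35")
cv2.imwrite("pics/w7.png",cv2.cvtColor(cv2.resize(im[40:340,150:450],None,fx=2,fy=2,interpolation=cv2.INTER_CUBIC),cv2.COLOR_RGB2BGR))
i2,_=get_image("scene");g=i2[238:258,226:246].astype(float).mean(2);w=np.clip(45-g,0,None);v,u=np.mgrid[238:258,226:246]
uv=((w*u).sum()/w.sum(),(w*v).sum()/w.sum());print("knob",onplane(get_calibration("scene"),[uv],21)[0][:2]@ey-199,w.sum())
E
```

```text
clock: 26.22
position: [529.4, 72.2, 228.1]
ee_rot: [0.115, 0.993, -0.0, -0.001]
contact_force: [-0.3, -0.4, -0.6]
gripper_width: 80.2
grasp_force: 0.0
housing X [-30.68881963  41.09458896] -> seat expects -27..47 Y [-22.9384228   20.95893105]
base rear X -42.724530023165144 expects -35
knob 107.76915025664835 141.66666666666666
```

View pics/w7.png

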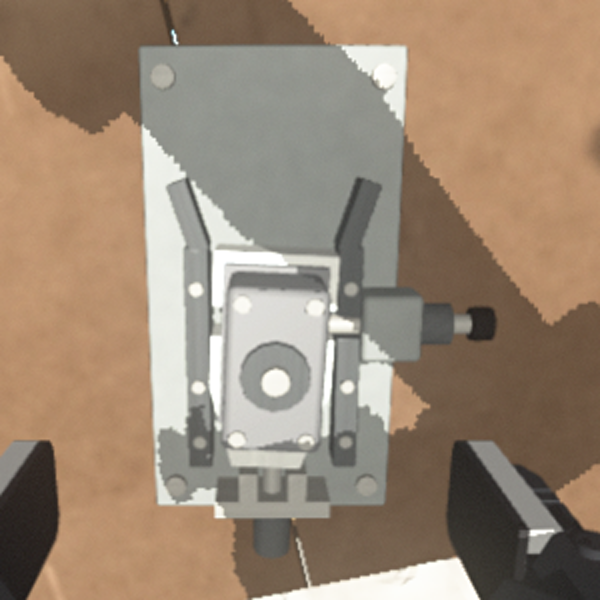

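The picture shows the carrier between the guides with its nose at the stop pads (275,465) and the pin entering the notch at (343,325). The knob reading (107.8) equals full extension, so the carrier is locked and the hand is clear.

```bash
python3 -c "from bench import *; print(job_done())"
```

```text
the job is handed in; nothing more can be done
None
```

The carrier is in the receiver and was pressed gently against the stop (about 20 N in all, springs included) until the plunger came home in the notch; it then stayed locked after release, nothing else was touched, and the job was handed in after about 26 s.

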